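Open the cassette press and draw out the nest

ROBOT

A 7-joint arm with a two-finger parallel gripper is mounted at the origin on a cart in front of the work surface, level with it; the furniture and walls round the work are solid. World frame = base frame: x ahead of the robot, y to its left, z up, the work surface at z = 0. Lengths are in m, angles in rad, forces in N, time in s.
With the tool pointing down it reaches from about 0.4 to 0.875 m from the base axis. Payload 6.5 kg.
Tool frame: the origin (TCP) lies at the very end of the fingers, on their centre line; the grasp point (between the pads) lies 19 mm behind it; z points along the fingers, y is the line along which they close (so a half turn about z gives the same grasp; the last joint's range is limited). The gripper opens to 88 mm and grips with 3 to 60 N. Pads are 18 mm wide; open, the fingers measure 123 mm over their backs; the gripper's body (75 mm by 187 mm) begins 45 mm behind the grasp point.
Start: joints at [-1.37, 0.536, -0.004, 1.538, 0.003, 1.067, -0.071], TCP at [0.171, 0.627, 0.239] pointing down, gripper open.
Joint ranges: [-2.7, 2.7], [-0.37, 2.16], [-1.27, 1.26], [0.24, 2.4], [-1.31, 4.45], [0.19, 1.91], [-2.76, 2.76]. Speed limits (rad/s): [2.39, 2.39, 3.14, 3.14, 3.14, 3.14, 3.14].

INTERFACE

Orientations are given as a unit quaternion [w, x, y, z].
In Python, from station import arm, get_image gives the robot as it stands.
- The arm moves only by the tool play_rows, never from a script. Its argument "increments" is a list of rows, each an object with "xyz": the shift along the tool's x, y, z in mm, a list of three; "dr": the turn, a rotation vector about the tool's x, y, z in degrees, a list of three. A call has 1 to 8 rows; each row shifts and turns the commanded pose from where the row before left it, along the tool's axes as they then stand; what a row does not reach is not made up. A row lasts 1/12 s, in which the tool goes at most 41.7 mm and 7.16 degrees, less where a joint would pass 70% of its speed; a pose out of reach is approached as far as the arm can. A call is refused whole if a number of a shift passes 41.7 or a number of a turn 7.16, either way. A call with a gripper value outside its range is refused whole. "fingers" is the opening, from 0 (shut) to 1 (fully open), set as the call begins (left out, the last holds). The fingers move at their own pace and stop on an object; "newtons" is the grip in N (left out, the last holds). Time passes only in rows, so rows that do not move let the fingers close. It gives the time, the measured TCP pose, the force, the opening and the grip force at its end, in the units of the state.
- arm.state(): the state, without advancing time (a new reading comes with each control period).
- get_image(name): name is "side" or "top" or "wrist"; returns a dict with "color" (384x512x3 uint8, blue, green, red), "fx", "fy", "cx", "cy" (pixels), "R" (3x3) and "t" (3): a world point X has camera coordinates R X + t. Camera axes: x right, y down, z forward; pixel columns grow to the right and rows downward; lengths in m; the calibration is good to about 2 mm. The wrist camera is an equidistant fisheye: a pixel r from the principal point sees the ray r / f radians off the axis. A picture is of the moment at which its call begins. There is no depth.
- arm.job_done(): hands the job in; it is judged then, once.
The state is a dict: "time": time; "q": joint angles; "dq": joint speeds; "tau": joint torques, N m; "eef_pos": TCP position; "ee_rot": TCP orientation; "force": force on the tool from outside, world axes, zero at the start; "wrist_torque": the same for the moment, N m; "opening": finger opening in m; "finger_force": force on a finger pad.
Only numpy, scipy, OpenCV 4.12 (cv2) and the standard library are available. Lean on these libraries where they do the work, as an engineer would, in place of code of your own. Each camera call takes 0.05 s, during which the arm holds its last target. There are 200 camera calls.

TASK

Unload the hand press: wind its handwheel up, anticlockwise, letting your hand rise with the spindle instead of bearing down on it, until you feel the die come up firmly against its stop, and leave it there without forcing it. Then draw the slide all the way out by its blue knob, so that the finished test cassette is left lying in its nest, clear of the die. Do not shove or tip the press, which only stands on its feet, and leave the other things alone.

Things in the scene. Friction and masses are not known exactly. Their poses are not given: they have to be found in the camera images.
- press: White cast hand press, 5.4 kg (53 N) with its moving parts, standing loose on four rubber feet: base 210 x 116 mm, column at the back, head 140 mm high carrying the vertical spindle. Origin on the bench under the spindle axis; x points to the back (column), -x to the front, where the slide comes out; z up along the spindle.
- wheel_centre (a point): Centre of the black handwheel (93 mm across, rim 13 mm thick, hub up to 13 mm above this point) on the spindle axis, in the plane of the rim; 0.168 to 0.178 m above the bench at the start. Its x axis points to the handle. Each anticlockwise turn (from above) lifts wheel and die together by 16 mm (fast thread).
- crank_grip (a point): Grip point on the axis of the upright blue handle that revolves freely on the wheel rim, 40 mm from the spindle axis, 37 mm above wheel_centre. The handle is a barrel 18 mm thick, from 20 mm below to 21 mm above this point, with a collar 25 mm wide at its foot. It takes about 3 to 4 N along its circle to turn the wheel; at the stop this rises by 1 to 1.5 N per mm. The wheel stays where it is left.
- die_face (a point): Centre of the underside of the steel die (46 x 66 x 13 mm), which rises with the wheel; starts 38 to 47 mm above the bench, its two pins still in the slide. Its shoulder (die_shoulder) ends its rise at a brass stop nut under the head (stop_nut_face), 0.75 to 1.8 turns on: the nut's setting differs and must be felt. Each N on the handle beyond the running drag loads the stop by 16 N.
- slide_knob (a point): Centre of the upright blue knob of the slide: 19 mm thick, from 20 mm below to 16 mm above this point, 60 mm above the bench, 105 mm in front of the spindle axis when the slide is in.
- press_slide (a joint): Travel of the aluminium slide out of the press front, along the press's -x: 0 = fully in (start), 0.095 m = fully out at its end stop. Drags with 3 N, and stays where it is left. The die's pins block it until the die is up.
- nest (a point): Centre of the floor of the grey nest on the slide, 32 mm above the bench; moves with the slide.
- cassette_3: White test cassette, 70 x 20 x 5 mm, lying loose in the nest (walls 3 mm high); origin at the centre of its underside.
- pouch_1: Silver foil pouch, 98 x 62 x 7 mm, lying on the bench; bystander.
- marker_black: Black marker pen, 140 mm long, lying on the bench right of the analyser; bystander.
- buffer_a: Small white dropper bottle with blue cap, 25 mm thick, 64 mm tall, standing between press and analyser; bystander, origin at its foot.
- buffer_b: Small white dropper bottle with blue cap, 25 mm thick, 64 mm tall, standing between press and analyser; bystander, origin at its foot.

How it is judged:
By the outcome, as a careful person would: the job done as asked, in the order asked, and still so for the second after the job is handed in, with the robot touching nothing.
It also fails if it takes over 64 s, if anything falls off the work surface, if the arm or the gripper's body presses on something with over 40 N, if the wrist force passes 120 N, or if a joint passes its speed limit or range.

## Working session

There is one attempt and no reset: what is moved stays moved. The work goes in short steps, Python scripts to look and compute and a tool call to move; the robot and the scene stay as the last step left them, time stands still between calls to the robot, and variables do not carry over. Pictures are saved under pics/ and viewed, at most 10 in all, crops included, and the job is handed in when it is done.

Besides the shell and the picture viewer there is one more tool, called after "Request:" as name(argument=value, ...) on one line, values as JSON. play_rows: Moves the arm, as the interface text tells. Its arguments: {"type":"object","properties":{"increments":{"type":"array","items":{"type":"object","properties":{"xyz":{"type":"array","items":{"type":"number"}},"dr":{"type":"array","items":{"type":"number"}}}}},"fingers":{"type":"number"},"newtons":{"type":"number"}},"required":["increments"]}

```bash
ls; mkdir -p pics; python3 - <<'E'
from station import arm, get_image
import cv2,numpy as np
s=arm.state();print(s)
for n in("top","side"):
    d=get_image(n);cv2.imwrite(f"pics/{n}0.png",d["color"]);print(n,d["fx"],d["fy"],d["cx"],d["cy"],np.round(d["R"],4).tolist(),np.round(d["t"],4).tolist())
E
```

```text
pics
{'time': 0.0, 'q': array([-1.37020733,  0.53713641, -0.00446464,  1.5388437 ,  0.00261789,
        1.06732408, -0.07117842]), 'dq': array([ 3.92054023e-04,  6.59021121e-04,  1.81251885e-04,  6.43361769e-04,
        2.21130631e-03, -1.44867161e-03, -5.61168859e-05]), 'tau': array([-1.68882225e-04, -5.71010005e+01,  9.90744084e-01, -2.51609194e+01,
       -5.62572875e-02,  1.80745561e-02,  1.63613331e-04]), 'eef_pos': array([0.17120814, 0.62641505, 0.2378696 ]), 'ee_rot': array([-4.97652228e-05,  1.32937517e-01,  9.91124053e-01, -8.51409004e-04]), 'force': array([-0.14624736,  0.00596089, -0.76641265]), 'wrist_torque': array([ 0.05730234, -0.02095178, -0.06021033]), 'finger_force': 0.0, 'opening': 0.08786640424957042}
top 437.70337690492875 437.70337690492875 255.82798088652865 199.9828157401164 [[0.0189, -0.9993, -0.0326], [-0.9859, -0.0132, -0.1669], [0.1663, 0.0353, -0.9854]] [0.1055, 0.6507, 1.2383]
side 480.6876711340793 480.6876711340793 257.4537483766207 195.63333310980556 [[-0.9392, -0.343, 0.0129], [-0.2051, 0.5309, -0.8222], [0.2752, -0.7749, -0.569]] [0.6389, 0.1949, 1.0248]
```

View pics/top0.png

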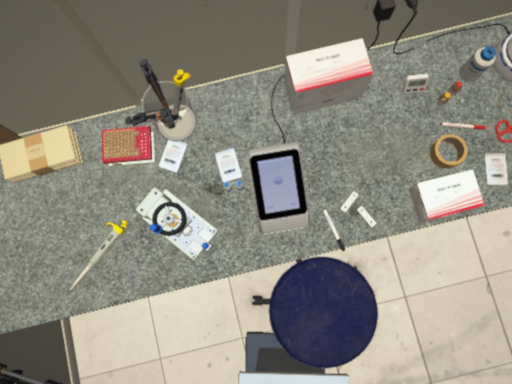

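View pics/side0.png

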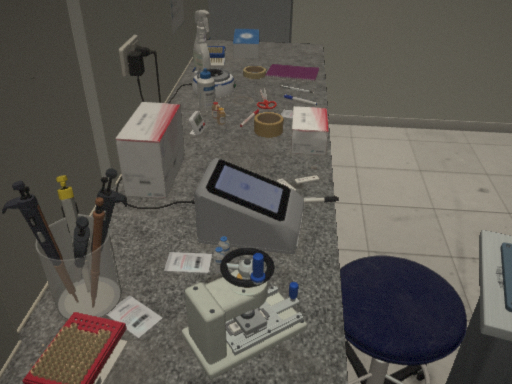

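```bash
cat > h.py <<'E'
import numpy as np,cv2
from station import arm,get_image
def proj(d,X):
    c=d["R"]@np.asarray(X,float)+d["t"];return np.array([d["fx"]*c[0]/c[2]+d["cx"],d["fy"]*c[1]/c[2]+d["cy"]])
def ray(d,u,v):
    R=np.asarray(d["R"]);r=R.T@np.array([(u-d["cx"])/d["fx"],(v-d["cy"])/d["fy"],1]);return -R.T@d["t"],r/np.linalg.norm(r)
def atz(d,u,v,z):
    C,r=ray(d,u,v);return C+r*(z-C[2])/r[2]
def tri(a,pa,b,pb):
    C,r=ray(a,*pa);D,s=ray(b,*pb);k=np.linalg.lstsq(np.c_[r,-s],D-C,rcond=None)[0]
    P=C+k[0]*r;Q=D+k[1]*s;return (P+Q)/2,np.linalg.norm(P-Q)
E
python3 - <<'E'
from h import *
T=get_image("top");S=get_image("side")
print(proj(T,[.171,.627,.239]),proj(S,[.171,.627,.239]),proj(T,[0,0,0]))
def crop(i,x,y,w,h,k):return cv2.resize(i[y:y+h,x:x+w],None,fx=k,fy=k,interpolation=cv2.INTER_CUBIC)
a=crop(T["color"],125,175,100,90,4);b=crop(S["color"],175,225,140,150,4)
m=np.zeros((600,800,3),np.uint8)
cv2.imwrite("pics/c1.png",cv2.resize(a,None,fx=1.6,fy=1.6));cv2.imwrite("pics/c2.png",b)
for n,d in(("T",T),("S",S)):
    hsv=cv2.cvtColor(d["color"],cv2.COLOR_BGR2HSV)
    mk=cv2.inRange(hsv,(105,150,60),(125,255,255))
    k,l,st,ce=cv2.connectedComponentsWithStats(mk)
    for i in range(1,k):
        if st[i,4]>8:print(n,st[i],ce[i].round(1))
E
```

```text
[ 37.40050447 380.31278053] [541.90297253 511.9721021 ] [293.10736099 430.0043812 ]
T [151 224  11   9  72] [156.  228.2]
T [203 243   5   5  18] [204.9 245.3]
S [251 253  14  29 255] [257.6 267.6]
S [290 282   8  16  89] [293.3 288.7]
```

View pics/c1.png

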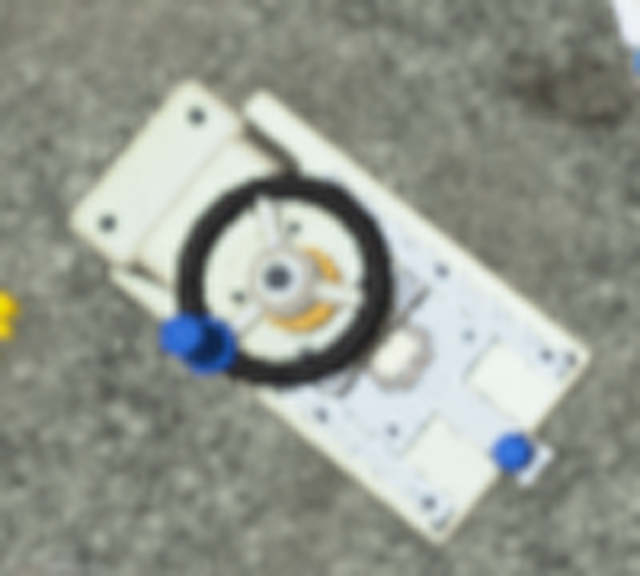

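View pics/c2.png

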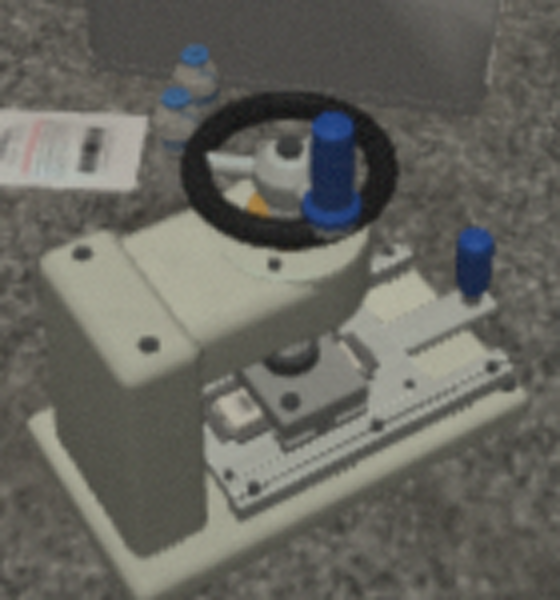

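```bash
python3 - <<'E'
from h import *
T=get_image("top");S=get_image("side")
f=lambda c,k,o:((c[0]+.5)/k-.5+o[0],(c[1]+.5)/k-.5+o[1])
t=lambda *c:f(c,6.4,(125,175)); s=lambda *c:f(c,4,(175,225))
h=tri(T,t(183,333),S,s(333,122));k=tri(T,t(512,452),S,s(475,238));w=tri(T,t(285,280),S,s(289.5,171))
hub=tri(T,t(278,275),S,s(289,145))
print("handletop",h,"knobtop",k,"wheel",w,"hub",hub)
for z in(.168,.173,.178):print("top-only wheel",atz(T,*t(285,280),z),"side",atz(S,*s(289.5,171),z))
print("knob top z .076",atz(T,*t(512,452),.076),atz(S,*s(475,238),.076))
for z in(.225,.231,.237):print(z,atz(T,*t(183,333),z),atz(S,*s(333,122),z))
# base corners, z~0.02
for c in((440,540),(590,355),(255,92),(188,85),(72,215)):
  print(c,atz(T,*t(*c),.012).round(4),atz(T,*t(*c),.14).round(4))
E
```

```text
handletop (array([0.54738153, 0.3712758 , 0.225972  ]), np.float64(0.0006890034695726895)) knobtop (array([0.51232954, 0.26091761, 0.07088155]), np.float64(0.00023204164183495934)) wheel (array([0.57619738, 0.34510656, 0.16726557]), np.float64(0.0013657206499378925)) hub (array([0.57651929, 0.34474712, 0.18173741]), np.float64(0.0012685756730301638))
top-only wheel [0.57677983 0.34509923 0.168     ] side [0.57521378 0.34581098 0.168     ]
top-only wheel [0.57616502 0.34391886 0.173     ] side [0.57329911 0.35078332 0.173     ]
top-only wheel [0.57555021 0.34273848 0.178     ] side [0.57138443 0.35575566 0.178     ]
knob top z .076 [0.51189569 0.26012525 0.076     ] [0.5112563  0.26592536 0.076     ]
0.225 [0.54782095 0.37162198 0.225     ] [0.54738901 0.37023623 0.225     ]
0.231 [0.54720211 0.36998889 0.231     ] [0.54516194 0.37658245 0.231     ]
0.237 [0.54658328 0.3683558  0.237     ] [0.54293487 0.38292867 0.237     ]
(440, 540) [0.4741 0.3022 0.012 ] [0.4702 0.2797 0.14  ]
(590, 355) [0.5623 0.2344 0.012 ] [0.5499 0.2185 0.14  ]
(255, 92) [0.6873 0.4013 0.012 ] [0.6627 0.3692 0.14  ]
(188, 85) [0.6903 0.4342 0.012 ] [0.6654 0.3989 0.14  ]
(72, 215) [0.6259 0.4868 0.012 ] [0.6073 0.4464 0.14  ]
```

```bash
python3 - <<'E'
from h import *
d=get_image("wrist");cv2.imwrite("pics/w0.png",d["color"]);print(d["fx"],d["cx"],d["cy"],np.round(d["R"],3).tolist())
R=np.asarray(d["R"]);print("cam",-R.T@d["t"],arm.state()["eef_pos"])
from scipy.spatial.transform import Rotation as Q
w,x,y,z=arm.state()["ee_rot"];print(Q.from_quat([x,y,z,w]).as_matrix().round(3))
E
```

```text
297.3186396354542 249.98790152593182 189.14549192860227 [[0.263, 0.965, -0.001], [0.914, -0.249, 0.322], [0.31, -0.086, -0.947]]
cam [0.08992339 0.64935092 0.38374742] [0.17134043 0.62687041 0.2385314 ]
[[-0.965  0.264 -0.   ]
 [ 0.264  0.965 -0.   ]
 [-0.    -0.    -1.   ]]
```

View pics/w0.png

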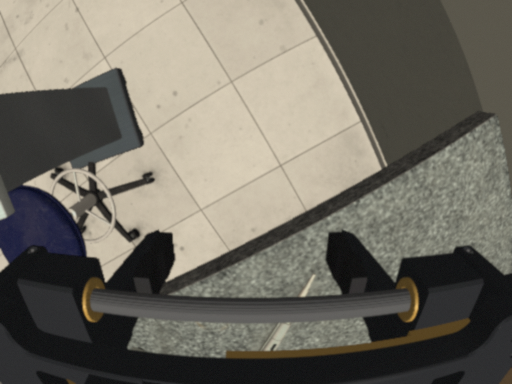

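```bash
cat >> h.py <<'E'
from scipy.spatial.transform import Rotation as Q, Slerp
def now():
    s=arm.state();w,x,y,z=s["ee_rot"];return np.array(s["eef_pos"]),Q.from_quat([x,y,z,w])
TH=np.radians(232.8)
def down(th=TH):
    x=np.array([np.cos(th),np.sin(th),0]);z=np.array([0,0,-1.]);return Q.from_matrix(np.c_[x,np.cross(z,x),z])
def rows(p,R,path):
    out=[]
    for P,r in path:
        xyz=np.round(R.inv().apply(P-p)*1000,1);dr=np.round((R.inv()*r).as_rotvec(degrees=True),1)
        out.append({"xyz":xyz.tolist(),"dr":dr.tolist()})
        p=p+R.apply(xyz/1000);R=R*Q.from_rotvec(dr,degrees=True)
    import json
    for i in range(0,len(out),8):print(json.dumps(out[i:i+8]))
def blend(p,R,P,RR,n):
    s=Slerp([0,1],Q.concatenate([R,RR]));return [(p+(P-p)*k/n,s(k/n)) for k in range(1,n+1)]
E
python3 - <<'E'
from h import *
p,R=now();f=-np.array([np.cos(TH),np.sin(TH),0]);ax=np.array([.5763,.3442,0])
P1=np.array([.42,.18,.22]);D=down();V=D*Q.from_rotvec([0,-60,0],degrees=True)
P2=ax-.13*f+[0,0,.14]
a=blend(p,R,P1,D,15);b=blend(P1,D,P2,V,9);rows(p,R,a+b);print(P2)
E
```

```text
[{"xyz": [-23.8, -24.4, 1.2], "dr": [-0.0, -0.0, -4.5]}, {"xyz": [-21.9, -26.1, 1.3], "dr": [-0.0, -0.0, -4.6]}, {"xyz": [-19.7, -27.9, 1.2], "dr": [-0.0, -0.0, -4.5]}, {"xyz": [-17.4, -29.3, 1.3], "dr": [-0.0, -0.0, -4.6]}, {"xyz": [-15.1, -30.6, 1.2], "dr": [-0.0, -0.0, -4.5]}, {"xyz": [-12.6, -31.6, 1.3], "dr": [-0.0, -0.0, -4.5]}, {"xyz": [-10.0, -32.6, 1.2], "dr": [-0.0, -0.0, -4.6]}, {"xyz": [-7.5, -33.3, 1.3], "dr": [-0.0, -0.0, -4.5]}]
[{"xyz": [-4.8, -33.7, 1.2], "dr": [-0.0, -0.0, -4.5]}, {"xyz": [-2.1, -34.1, 1.3], "dr": [-0.0, -0.0, -4.6]}, {"xyz": [0.6, -34.0, 1.2], "dr": [-0.0, -0.0, -4.5]}, {"xyz": [3.3, -34.0, 1.3], "dr": [-0.0, -0.0, -4.6]}, {"xyz": [6.0, -33.5, 1.2], "dr": [-0.0, -0.0, -4.5]}, {"xyz": [8.6, -33.0, 1.2], "dr": [-0.0, -0.0, -4.5]}, {"xyz": [11.2, -32.2, 1.3], "dr": [-0.0, -0.0, -4.6]}, {"xyz": [-10.6, -2.8, 8.9], "dr": [-0.0, -6.7, 0.0]}]
[{"xyz": [-9.5, -2.8, 10.0], "dr": [-0.0, -6.7, 0.0]}, {"xyz": [-8.2, -2.9, 11.1], "dr": [-0.0, -6.6, 0.0]}, {"xyz": [-6.9, -2.8, 12.0], "dr": [-0.0, -6.7, 0.0]}, {"xyz": [-5.5, -2.8, 12.7], "dr": [-0.0, -6.7, 0.0]}, {"xyz": [-3.9, -2.8, 13.3], "dr": [0.0, -6.6, 0.0]}, {"xyz": [-2.5, -2.8, 13.6], "dr": [0.0, -6.7, 0.0]}, {"xyz": [-0.7, -2.8, 13.8], "dr": [0.0, -6.7, 0.0]}, {"xyz": [0.8, -2.8, 13.8], "dr": [0.0, -6.6, 0.0]}]
[0.49770212 0.24065111 0.14      ]
```

Request:
play_rows(increments=[{"xyz": [-23.8, -24.4, 1.2], "dr": [0, 0, -4.5]}, {"xyz": [-21.9, -26.1, 1.3], "dr": [0, 0, -4.6]}, {"xyz": [-19.7, -27.9, 1.2], "dr": [0, 0, -4.5]}, {"xyz": [-17.4, -29.3, 1.3], "dr": [0, 0, -4.6]}, {"xyz": [-15.1, -30.6, 1.2], "dr": [0, 0, -4.5]}, {"xyz": [-12.6, -31.6, 1.3], "dr": [0, 0, -4.5]}, {"xyz": [-10.0, -32.6, 1.2], "dr": [0, 0, -4.6]}, {"xyz": [-7.5, -33.3, 1.3], "dr": [0, 0, -4.5]}])

```text
time: 1.02
eef_pos: [0.3046, 0.3872, 0.2288]
ee_rot: [0.0, -0.184, 0.983, 0.0]
force: [0.5, -0.7, 0.3]
opening: 0.0881
finger_force: 0.0
```

Request:
play_rows(increments=[{"xyz": [-4.8, -33.7, 1.2], "dr": [0, 0, -4.5]}, {"xyz": [-2.1, -34.1, 1.3], "dr": [0, 0, -4.6]}, {"xyz": [0.6, -34.0, 1.2], "dr": [0, 0, -4.5]}, {"xyz": [3.3, -34.0, 1.3], "dr": [0, 0, -4.6]}, {"xyz": [6.0, -33.5, 1.2], "dr": [0, 0, -4.5]}, {"xyz": [8.6, -33.0, 1.2], "dr": [0, 0, -4.5]}, {"xyz": [11.2, -32.2, 1.3], "dr": [0, 0, -4.6]}])

```text
time: 1.6
eef_pos: [0.4206, 0.1786, 0.2203]
ee_rot: [0.0, -0.447, 0.895, -0.0]
force: [1.5, 0.7, -0.5]
opening: 0.0882
finger_force: 0.0
```

Request:
play_rows(increments=[{"xyz": [-10.6, -2.8, 8.9], "dr": [0, -6.7, 0]}, {"xyz": [-9.5, -2.8, 10.0], "dr": [0, -6.7, 0]}, {"xyz": [-8.2, -2.9, 11.1], "dr": [0, -6.6, 0]}, {"xyz": [-6.9, -2.8, 12.0], "dr": [0, -6.7, 0]}, {"xyz": [-5.5, -2.8, 12.7], "dr": [0, -6.7, 0]}, {"xyz": [-3.9, -2.8, 13.3], "dr": [0, -6.6, 0]}, {"xyz": [-2.5, -2.8, 13.6], "dr": [0, -6.7, 0]}, {"xyz": [-0.7, -2.8, 13.8], "dr": [0, -6.7, 0]}])

```text
time: 2.27
eef_pos: [0.4652, 0.21, 0.1824]
ee_rot: [0.236, -0.436, 0.857, 0.144]
force: [-0.5, -0.3, -1.4]
opening: 0.0881
finger_force: 0.0
```

```bash
python3 - <<'E'
from h import *
print(now()[0],now()[1].as_matrix()[:,2],arm.state()["q"].round(2))
d=get_image("wrist");np.savez("w1.npz",**d);cv2.imwrite("pics/w1.png",cv2.resize(d["color"],None,fx=1.5,fy=1.5,interpolation=cv2.INTER_CUBIC))
E
```

```text
[0.46518487 0.20998498 0.18243927] [ 0.27916585  0.45253073 -0.84692524] [ 0.4   0.37 -0.78  2.26 -0.54  0.21  2.74]
```

View pics/w1.png

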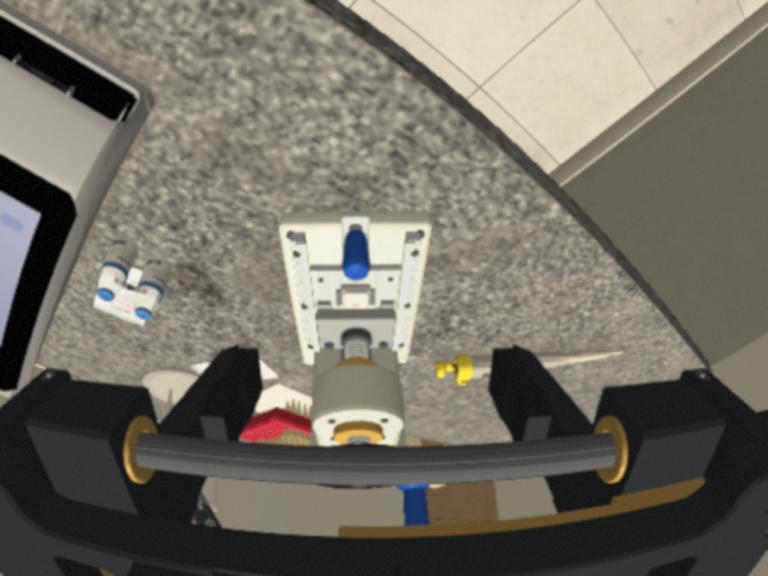

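```bash
python3 - <<'E'
from h import *
d=np.load("w1.npz");c=d["color"][190:300,180:300];cv2.imwrite("pics/w1c.png",cv2.resize(c,None,fx=5.4,fy=5.4,interpolation=cv2.INTER_CUBIC));R=d["R"];print(-R.T@d["t"])
E
```

```text
[0.38143279 0.08706017 0.26078276]
```

View pics/w1c.png

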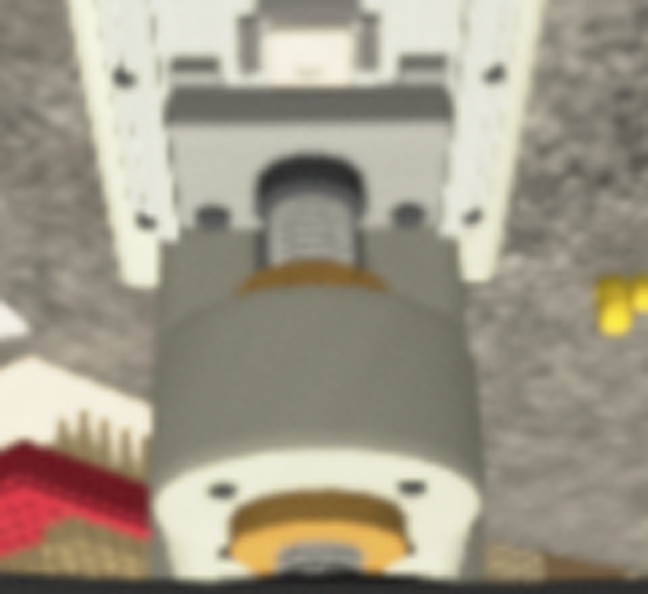

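```bash
cat >> h.py <<'E'
def fray(d,u,v):
    x,y=(u-d["cx"])/d["fx"],(v-d["cy"])/d["fy"];r=np.hypot(x,y);R=np.asarray(d["R"])
    k=np.sin(r)/r if r else 1;return -R.T@d["t"],R.T@np.array([x*k,y*k,np.cos(r)])
def fproj(d,X):
    c=np.asarray(d["R"])@np.asarray(X)+d["t"];h=np.hypot(c[0],c[1]);a=np.arctan2(h,c[2]);return np.array([d["cx"]+d["fx"]*a*c[0]/h,d["cy"]+d["fy"]*a*c[1]/h])
E
python3 - <<'E'
from h import *
d=np.load("w1.npz")
P=lambda c,k,o:((c[0]+.5)/k-.5+o[0],(c[1]+.5)/k-.5+o[1])
c=lambda x,y:P((x,y),5.4,(180,190))
b=lambda x,y:P((x,y),1.5,(0,0))
f=-np.array([np.cos(TH),np.sin(TH),0])
def plane(px,ax,dist):  # point at x_press=-dist
    C,r=fray(d,*px);n=f;p0=ax-dist*f;return C+r*(n@(p0-C))/(n@r)
def z(px,zz):
    C,r=fray(d,*px);return C+r*(zz-C[2])/r[2]
# knob top (big pic 355,271 ) z=.076 ; base corners
k=z(b(355,270),.076);print("knob",k, "axis from knob",k+.105*f)
print("base front corners",z(b(281,214),.02),z(b(432,214),.02))
for ax in(k+.105*f,np.array([.5763,.3442,0])):
  for n,px,D in(("die front top",c(310,120),.023),("die front bottom",c(310,85),.023),("collar foot",c(310,155),.011),("collar top?",c(310,187),.011),("spindle foot",c(310,197),.0095),("nut",c(312,262),.017),("headtop front",c(315,450),.05)):
    print(n,plane(px,ax,D).round(4))
def lat(px,ax,D):
    q=plane(px,ax,D)-ax;return q@np.array([-f[1],f[0],0])
ax=k+.105*f
print("die w",lat(c(165,120),ax,.023),lat(c(450,120),ax,.023),"spin",lat(c(264,230),ax,0),lat(c(358,230),ax,0),"collar",lat(c(257,190),ax,0),lat(c(366,190),ax,0))
E
```

```text
knob [0.50850358 0.25707046 0.076     ] axis from knob [0.57198649 0.3407061  0.076     ]
base front corners [0.55168681 0.2262078  0.02      ] [0.46499836 0.29354373 0.02      ]
die front top [0.5576 0.3227 0.0557]
die front bottom [0.5575 0.3228 0.046 ]
collar foot [0.565  0.3322 0.0571]
collar top? [0.5651 0.3321 0.0657]
spindle foot [0.566  0.3333 0.0675]
nut [0.5614 0.3274 0.0887]
headtop front [0.5418 0.3008 0.1468]
die front top [0.5609 0.327  0.0519]
die front bottom [0.5608 0.3271 0.042 ]
collar foot [0.5682 0.3365 0.0535]
collar top? [0.5683 0.3365 0.0623]
spindle foot [0.5692 0.3376 0.0641]
nut [0.5646 0.3317 0.0856]
headtop front [0.545  0.3052 0.1445]
die w -0.031913488848384325 0.03184820033771131 spin -0.010360754773214792 0.01122574923541678 collar -0.011988520234124046 0.013460670942675649
```

```bash
python3 - <<'E'
from h import *
p,R=now();D=down();P1=np.array([.49,.27,.29]);P2=np.array([.545,.371,.29])
rows(p,R,blend(p,R,P1,D,8)+blend(P1,D,P2,D,4))
E
```

```text
[{"xyz": [-14.0, 3.1, -6.9], "dr": [0.3, 4.0, 0.1]}, {"xyz": [-13.5, 3.1, -7.9], "dr": [0.4, 4.0, 0.0]}, {"xyz": [-12.9, 3.0, -8.9], "dr": [0.3, 4.1, 0.1]}, {"xyz": [-12.2, 3.0, -9.8], "dr": [0.3, 4.0, 0.1]}, {"xyz": [-11.5, 3.0, -10.6], "dr": [0.4, 4.0, 0.0]}, {"xyz": [-10.7, 2.9, -11.4], "dr": [0.3, 4.0, 0.1]}, {"xyz": [-9.9, 2.8, -12.1], "dr": [0.3, 4.0, 0.1]}, {"xyz": [-9.1, 2.8, -12.8], "dr": [0.4, 4.1, 0.0]}]
[{"xyz": [-28.4, 4.3, -0.0], "dr": [-0.0, -0.0, 0.0]}, {"xyz": [-28.4, 4.3, -0.1], "dr": [-0.0, -0.0, 0.0]}, {"xyz": [-28.4, 4.3, 0.0], "dr": [-0.0, -0.0, 0.0]}, {"xyz": [-28.5, 4.3, -0.0], "dr": [-0.0, -0.0, 0.0]}]
```

Request:
play_rows(increments=[{"xyz": [-14.0, 3.1, -6.9], "dr": [0.3, 4.0, 0.1]}, {"xyz": [-13.5, 3.1, -7.9], "dr": [0.4, 4.0, 0.0]}, {"xyz": [-12.9, 3.0, -8.9], "dr": [0.3, 4.1, 0.1]}, {"xyz": [-12.2, 3.0, -9.8], "dr": [0.3, 4.0, 0.1]}, {"xyz": [-11.5, 3.0, -10.6], "dr": [0.4, 4.0, 0.0]}, {"xyz": [-10.7, 2.9, -11.4], "dr": [0.3, 4.0, 0.1]}, {"xyz": [-9.9, 2.8, -12.1], "dr": [0.3, 4.0, 0.1]}, {"xyz": [-9.1, 2.8, -12.8], "dr": [0.4, 4.1, 0.0]}])

```text
time: 2.98
eef_pos: [0.4815, 0.2657, 0.2796]
ee_rot: [0.021, -0.451, 0.892, 0.014]
force: [0.4, 0.7, -0.1]
opening: 0.0883
finger_force: 0.0
```

Request:
play_rows(increments=[{"xyz": [-28.4, 4.3, 0], "dr": [0, 0, 0]}, {"xyz": [-28.4, 4.3, 0], "dr": [0, 0, 0]}, {"xyz": [-28.4, 4.3, 0], "dr": [0, 0, 0]}, {"xyz": [-28.4, 4.3, 0], "dr": [0, 0, 0]}, {"xyz": [0, 0, 0], "dr": [0, 0, 0]}])

```text
time: 3.4
eef_pos: [0.5347, 0.3725, 0.2841]
ee_rot: [0.023, -0.453, 0.891, 0.017]
force: [-1.2, 0.1, 0.5]
opening: 0.0878
finger_force: 0.0
```

```bash
python3 - <<'E'
from h import *
s=arm.state();print(s["q"].round(2),s["force"]);p,R=now();print(p,R.as_matrix().round(3).tolist())
d=get_image("wrist");np.savez("w2.npz",**d)
hsv=cv2.cvtColor(d["color"],cv2.COLOR_BGR2HSV)
mk=cv2.inRange(hsv,(105,150,60),(125,255,255))
k,l,st,ce=cv2.connectedComponentsWithStats(mk)
for i in range(1,k):
    if st[i,4]>15:print(st[i],ce[i].round(1))
cv2.imwrite("pics/w2.png",cv2.resize(d["color"][60:384],None,fx=1.55,fy=1.55,interpolation=cv2.INTER_CUBIC))
E
```

```text
[-0.5   0.48 -0.24  1.52  0.1   1.1   1.76] [-1.19295503  0.10064374  0.52182368]
[0.53474591 0.3725259  0.28405223] [[-0.588, -0.809, 0.025], [-0.807, 0.588, 0.05], [-0.055, 0.009, -0.998]]
[202  61  14  13 143] [208.5  67. ]
[ 64 104   6   7  30] [ 66.8 106.8]
[226 178  26  46 898] [237.5 200.1]
```

View pics/w2.png

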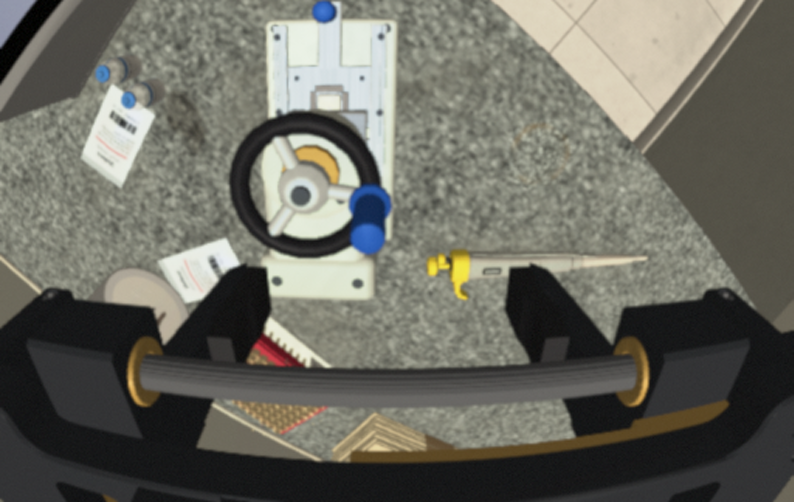

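```bash
python3 - <<'E'
from h import *
d=dict(np.load("w2.npz"));T=get_image("top")
o=lambda x,y:((x+.5)/1.55-.5,(y+.5)/1.55-.5+60)
t=lambda x,y:((x+.5)/6.4-.5+125,(y+.5)/6.4-.5+175)
def z(px,zz):
    C,r=fray(d,*px);return (C+r*(zz-C[2])/r[2]).round(4)
print("knob",z((208.5,67),.076),atz(T,*t(512,452),.076).round(4))
for w in(.168,.172,.176):
    W=z(o(306,184),w);H=z(o(368,239),w+.058);W2=atz(T,*t(285,280),w);H2=atz(T,*t(183,333),w+.058)
    print(w,W,H,np.linalg.norm((H-W)[:2]),W2.round(4),H2.round(4),np.linalg.norm((H2-W2)[:2]))
def t2(pa,pb):
    C,r=fray(d,*pa);D,s=ray(T,*pb);k=np.linalg.lstsq(np.c_[r,-s],D-C,rcond=None)[0];P=C+k[0]*r;Q_=D+k[1]*s;return ((P+Q_)/2).round(4),np.linalg.norm(P-Q_)
print(t2((208.5,67),t(512,452)),t2(o(306,184),t(285,280)),t2(o(368,239),t(183,333)))
E
```

```text
knob [0.5108 0.2629 0.076 ] [0.5119 0.2601 0.076 ]
0.168 [0.5732 0.345  0.168 ] [0.5463 0.3738 0.226 ] 0.03940875537237892 [0.5768 0.3451 0.168 ] [0.5477 0.3713 0.226 ] 0.03916239476233551
0.172 [0.5718 0.3443 0.172 ] [0.545  0.3723 0.23  ] 0.0387587409496232 [0.5763 0.3442 0.172 ] [0.5473 0.3703 0.23  ] 0.039006780594070894
0.176 [0.5704 0.3436 0.176 ] [0.5437 0.3707 0.234 ] 0.03804339627320359 [0.5758 0.3432 0.176 ] [0.5469 0.3692 0.234 ] 0.038851241850278044
(array([0.5122, 0.2618, 0.0647]), np.float64(0.0008454011245631729)) (array([0.5784, 0.3481, 0.1538]), np.float64(0.0007674575243935461)) (array([0.5473, 0.373 , 0.2246]), np.float64(0.002783544002393083))
```

```bash
python3 - <<'E'
from h import *
p,R=now();D=down();P1=np.array([.5457,.3718,.26]);P2=P1+[0,0,-.066]
rows(p,R,blend(p,R,P1,D,2)+blend(P1,D,P2,D,5));print(arm.state()["force"])
E
```

```text
[{"xyz": [-4.4, -3.5, 12.0], "dr": [0.2, 1.5, 0.5]}, {"xyz": [-4.8, -3.5, 11.9], "dr": [0.3, 1.5, 0.5]}, {"xyz": [-0.0, -0.0, 13.2], "dr": [-0.0, -0.0, -0.0]}, {"xyz": [-0.1, -0.0, 13.2], "dr": [-0.0, -0.0, -0.0]}, {"xyz": [0.0, -0.0, 13.2], "dr": [-0.0, -0.0, -0.0]}, {"xyz": [0.0, -0.0, 13.2], "dr": [-0.0, -0.0, -0.0]}, {"xyz": [0.0, -0.0, 13.2], "dr": [-0.0, -0.0, -0.0]}]
[ 0.82681843 -0.23038537 -0.62857715]
```

Request:
play_rows(increments=[{"xyz": [-4.4, -3.5, 12.0], "dr": [0.2, 1.5, 0.5]}, {"xyz": [-4.8, -3.5, 11.9], "dr": [0.3, 1.5, 0.5]}, {"xyz": [0, 0, 0], "dr": [0, 0, 0]}, {"xyz": [0, 0, 0], "dr": [0, 0, 0]}], fingers=0.55, newtons=5)

```text
time: 3.83
eef_pos: [0.5459, 0.3696, 0.2598]
ee_rot: [-0.001, -0.444, 0.896, -0.0]
force: [0.2, -0.6, 1.1]
opening: 0.0636
finger_force: 0.0
```

```bash
python3 - <<'E'
from h import *
p,R=now();print(p,R.as_matrix().round(3).tolist(),arm.state()["opening"])
d=get_image("wrist")
hsv=cv2.cvtColor(d["color"],cv2.COLOR_BGR2HSV)
mk=cv2.inRange(hsv,(105,150,60),(125,255,255));k,l,st,ce=cv2.connectedComponentsWithStats(mk)
for i in range(1,k):
    if st[i,4]>15:print(st[i],ce[i].round(1))
# expected extents of cylinder at hypotheses
def ext(x,y,zt):
    a=np.linspace(0,6.28,40);pts=np.array([fproj(d,[x+.009*np.cos(t),y+.009*np.sin(t),zt]) for t in a]);return pts.min(0).round(1),pts.max(0).round(1)
for h in((.5457,.3718,.228),(.5457,.3718,.232)):print(h,ext(*h))
cv2.imwrite("pics/w3.png",cv2.resize(d["color"][80:340,120:360],None,fx=2.2,fy=2.2))
E
```

```text
[0.54585849 0.36961665 0.25978934] [[-0.606, -0.795, -0.001], [-0.795, 0.606, -0.001], [0.002, 0.0, -1.0]] 0.0635824670278848
[209  67  14  14 161] [215.6  73.1]
[ 63 114   7   8  36] [ 66.6 117.3]
[ 238  189   29   49 1103] [251.8 212.4]
(0.5457, 0.3718, 0.228) (array([238. , 213.5]), array([265.2, 238. ]))
(0.5457, 0.3718, 0.232) (array([237.8, 216. ]), array([265.5, 240.8]))
```

Request:
play_rows(increments=[{"xyz": [-1.7, 1.3, 13], "dr": [0, 0, 0]}, {"xyz": [0, 0, 13], "dr": [0, 0, 0]}, {"xyz": [0, 0, 13], "dr": [0, 0, 0]}, {"xyz": [0, 0, 13], "dr": [0, 0, 0]}, {"xyz": [0, 0, 13], "dr": [0, 0, 0]}, {"xyz": [0, 0, 0], "dr": [0, 0, 0]}])

```text
time: 4.38
eef_pos: [0.5448, 0.3712, 0.1912]
ee_rot: [-0.003, -0.444, 0.896, -0.0]
force: [-0.3, -0.1, -0.2]
opening: 0.0482
finger_force: 0.0
```

Request:
play_rows(increments=[{"xyz": [0, 0, 0], "dr": [0, 0, 0]}, {"xyz": [0, 0, 0], "dr": [0, 0, 0]}, {"xyz": [0, 0, 0], "dr": [0, 0, 0]}, {"xyz": [0, 0, 0], "dr": [0, 0, 0]}, {"xyz": [0, 0, 0], "dr": [0, 0, 0]}, {"xyz": [0, 0, 0], "dr": [0, 0, 0]}], fingers=0.1, newtons=5)

```text
time: 4.88
eef_pos: [0.5466, 0.373, 0.1958]
ee_rot: [0.0, -0.444, 0.896, 0.0]
force: [-0.1, 0.1, 2.3]
opening: 0.0166
finger_force: 5.0
```

```bash
python3 - <<'E'
from h import *
s=arm.state();print({k:np.round(s[k],4) for k in s})
E
```

```text
{'time': np.float64(4.8833), 'q': array([-0.5202,  0.6107, -0.2176,  1.5319,  0.1457,  1.0141,  1.7137]), 'dq': array([-0.0007,  0.0013, -0.0014,  0.0004,  0.002 , -0.0022, -0.0003]), 'tau': array([ 2.46700e-01, -5.87311e+01, -2.07250e+00, -2.36032e+01,
        8.94000e-02,  4.73000e-02,  6.00000e-04]), 'eef_pos': array([0.5466, 0.373 , 0.1958]), 'ee_rot': array([ 3.000e-04, -4.438e-01,  8.961e-01,  3.000e-04]), 'force': array([-0.058 ,  0.0695,  2.3241]), 'wrist_torque': array([0.1046, 0.0129, 0.0009]), 'finger_force': np.float64(5.0), 'opening': np.float64(0.0166)}
```

```bash
cat >> h.py <<'E'
def circ(a,b,n,corr=(0,0,0)):
    """rows turning handle from angle a to b deg (world), n rows; corr = world shift (mm) spread over rows"""
    D=down();ph=np.radians(np.linspace(a,b,n+1));P=np.c_[.04*np.cos(ph),.04*np.sin(ph),.016*(ph-ph[0])/2/np.pi]
    P+=np.linspace(0,1,n+1)[:,None]*np.array(corr)/1000
    rows(P[0],D,[(q,D) for q in P[1:]])
def rt(phi):
    s=arm.state();e=np.array([np.cos(np.radians(phi)),np.sin(np.radians(phi)),0]);t=np.array([-e[1],e[0],0])
    F=s["force"];print("F rad %.1f tan %.1f z %.1f"%(F@e,F@t,F[2]),"pos",s["eef_pos"].round(4),"t",round(s["time"],2),"open",s["opening"].round(4))
E
python3 - <<'E'
from h import *
circ(135.5,159.5,8);circ(159.5,199.5,8)
E
```

```text
[{"xyz": [2.1, 0.2, -0.1], "dr": [0.0, 0.0, 0.0]}, {"xyz": [2.1, 0.1, -0.2], "dr": [0.0, 0.0, 0.0]}, {"xyz": [2.1, 0.0, -0.1], "dr": [0.0, 0.0, 0.0]}, {"xyz": [2.1, -0.1, -0.1], "dr": [0.0, 0.0, 0.0]}, {"xyz": [2.0, -0.2, -0.2], "dr": [0.0, 0.0, 0.0]}, {"xyz": [2.1, -0.4, -0.1], "dr": [0.0, 0.0, 0.0]}, {"xyz": [2.1, -0.4, -0.1], "dr": [0.0, 0.0, 0.0]}, {"xyz": [2.0, -0.6, -0.2], "dr": [0.0, 0.0, 0.0]}]
[{"xyz": [3.3, -1.1, -0.2], "dr": [0.0, 0.0, 0.0]}, {"xyz": [3.2, -1.5, -0.2], "dr": [0.0, 0.0, 0.0]}, {"xyz": [3.0, -1.7, -0.3], "dr": [0.0, 0.0, 0.0]}, {"xyz": [2.9, -1.9, -0.2], "dr": [0.0, 0.0, 0.0]}, {"xyz": [2.7, -2.2, -0.2], "dr": [0.0, 0.0, 0.0]}, {"xyz": [2.5, -2.5, -0.2], "dr": [0.0, 0.0, 0.0]}, {"xyz": [2.3, -2.6, -0.3], "dr": [0.0, 0.0, 0.0]}, {"xyz": [2.0, -2.9, -0.2], "dr": [0.0, 0.0, 0.0]}]
```

Request:
play_rows(increments=[{"xyz": [2.1, 0.2, -0.1], "dr": [0, 0, 0]}, {"xyz": [2.1, 0.1, -0.2], "dr": [0, 0, 0]}, {"xyz": [2.1, 0, -0.1], "dr": [0, 0, 0]}, {"xyz": [2.1, -0.1, -0.1], "dr": [0, 0, 0]}, {"xyz": [2.0, -0.2, -0.2], "dr": [0, 0, 0]}, {"xyz": [2.1, -0.4, -0.1], "dr": [0, 0, 0]}, {"xyz": [2.1, -0.4, -0.1], "dr": [0, 0, 0]}, {"xyz": [2.0, -0.6, -0.2], "dr": [0, 0, 0]}], newtons=20, fingers=0.1)

```text
time: 5.55
eef_pos: [0.5377, 0.3588, 0.1968]
ee_rot: [0.0, -0.444, 0.896, 0.0]
force: [2.4, 3.8, 3.4]
opening: 0.0165
finger_force: 20.0
```

```bash
python3 - <<'E'
from h import *
rt(159.5)
E
```

```text
Traceback (most recent call last):
  File "h.py", line 40, in rt
    F=s["force"];print("F rad %.1f tan %.1f z %.1f"%(F@e,F@t,F[2]),"pos",s["eef_pos"].round(4),"t",round(s["time"],2),"open",s["opening"].round(4))
                                                                                                                             ^^^^^^^^^^^^^^^^^^
AttributeError: 'float' object has no attribute 'round'
```

Request:
play_rows(increments=[{"xyz": [3.3, -1.1, -0.5], "dr": [0, 0, 0]}, {"xyz": [3.2, -1.5, -0.5], "dr": [0, 0, 0]}, {"xyz": [3.0, -1.7, -0.6], "dr": [0, 0, 0]}, {"xyz": [2.9, -1.9, -0.5], "dr": [0, 0, 0]}, {"xyz": [2.7, -2.2, -0.4], "dr": [0, 0, 0]}, {"xyz": [2.5, -2.5, -0.4], "dr": [0, 0, 0]}, {"xyz": [2.3, -2.6, -0.3], "dr": [0, 0, 0]}, {"xyz": [2.0, -2.9, -0.2], "dr": [0, 0, 0]}])

```text
time: 6.22
eef_pos: [0.5373, 0.3311, 0.1986]
ee_rot: [-0.0, -0.444, 0.896, 0.0]
force: [5.5, 5.4, -6.5]
opening: 0.0161
finger_force: 20.0
```

```bash
sed -i 's/s\["opening"\].round(4)/round(float(s["opening"]),4)/' h.py; python3 - <<'E'
from h import *
rt(199.5);circ(199.5,259.5,8);circ(259.5,319.5,8)
E
```

```text
F rad -7.0 tan -3.2 z -6.5 pos [0.5373 0.3311 0.1986] t 6.22 open 0.0161
[{"xyz": [2.6, -4.6, -0.3], "dr": [0.0, 0.0, 0.0]}, {"xyz": [1.9, -4.8, -0.4], "dr": [0.0, 0.0, 0.0]}, {"xyz": [1.4, -5.1, -0.3], "dr": [0.0, 0.0, 0.0]}, {"xyz": [0.6, -5.2, -0.3], "dr": [0.0, 0.0, 0.0]}, {"xyz": [-0.0, -5.2, -0.4], "dr": [0.0, 0.0, 0.0]}, {"xyz": [-0.8, -5.2, -0.3], "dr": [0.0, 0.0, 0.0]}, {"xyz": [-1.4, -5.0, -0.3], "dr": [0.0, 0.0, 0.0]}, {"xyz": [-2.0, -4.8, -0.4], "dr": [0.0, 0.0, 0.0]}]
[{"xyz": [-2.7, -4.5, -0.3], "dr": [0.0, 0.0, 0.0]}, {"xyz": [-3.2, -4.1, -0.4], "dr": [0.0, 0.0, 0.0]}, {"xyz": [-3.7, -3.7, -0.3], "dr": [0.0, 0.0, 0.0]}, {"xyz": [-4.2, -3.2, -0.3], "dr": [0.0, 0.0, 0.0]}, {"xyz": [-4.5, -2.5, -0.4], "dr": [0.0, 0.0, 0.0]}, {"xyz": [-4.9, -2.0, -0.3], "dr": [0.0, 0.0, 0.0]}, {"xyz": [-5.0, -1.3, -0.3], "dr": [0.0, 0.0, 0.0]}, {"xyz": [-5.2, -0.7, -0.4], "dr": [0.0, 0.0, 0.0]}]
```

```bash
python3 - <<'E'
from h import *
circ(199.5,239.5,8,(1.6,.6,-1.0))
E
```

```text
[{"xyz": [1.6, -3.1, -0.1], "dr": [0.0, 0.0, 0.0]}, {"xyz": [1.3, -3.3, -0.1], "dr": [0.0, 0.0, 0.0]}, {"xyz": [1.1, -3.3, -0.1], "dr": [0.0, 0.0, 0.0]}, {"xyz": [0.8, -3.5, -0.1], "dr": [0.0, 0.0, 0.0]}, {"xyz": [0.4, -3.6, -0.1], "dr": [0.0, 0.0, 0.0]}, {"xyz": [0.2, -3.5, -0.1], "dr": [0.0, 0.0, 0.0]}, {"xyz": [-0.1, -3.6, -0.1], "dr": [0.0, 0.0, 0.0]}, {"xyz": [-0.5, -3.6, -0.1], "dr": [0.0, 0.0, 0.0]}]
```

Request:
play_rows(increments=[{"xyz": [1.6, -3.1, 0.1], "dr": [0, 0, 0]}, {"xyz": [1.3, -3.3, 0], "dr": [0, 0, 0]}, {"xyz": [1.1, -3.3, -0.1], "dr": [0, 0, 0]}, {"xyz": [0.8, -3.5, -0.1], "dr": [0, 0, 0]}, {"xyz": [0.4, -3.6, -0.1], "dr": [0, 0, 0]}, {"xyz": [0.2, -3.5, -0.2], "dr": [0, 0, 0]}, {"xyz": [-0.1, -3.6, -0.2], "dr": [0, 0, 0]}, {"xyz": [-0.5, -3.6, -0.2], "dr": [0, 0, 0]}])

```text
time: 6.88
eef_pos: [0.5542, 0.3114, 0.2002]
ee_rot: [-0.002, -0.444, 0.896, 0.001]
force: [-3.0, 3.5, 4.0]
opening: 0.0165
finger_force: 20.0
```

```bash
python3 - <<'E'
from h import *
rt(239.5);p=now()[0]-[.5749,.3448,0];print(np.degrees(np.arctan2(p[1],p[0]))%360,np.hypot(p[0],p[1]))
circ(239.5,279.5,8)
E
```

```text
F rad -1.4 tan -4.4 z 4.0 pos [0.5542 0.3114 0.2002] t 6.88 open 0.0165
238.23338695177523 0.03927761593179575
[{"xyz": [-0.6, -3.4, -0.2], "dr": [0.0, 0.0, 0.0]}, {"xyz": [-0.8, -3.4, -0.2], "dr": [0.0, 0.0, 0.0]}, {"xyz": [-1.2, -3.3, -0.3], "dr": [0.0, 0.0, 0.0]}, {"xyz": [-1.4, -3.2, -0.2], "dr": [0.0, 0.0, 0.0]}, {"xyz": [-1.7, -3.1, -0.2], "dr": [0.0, 0.0, 0.0]}, {"xyz": [-2.0, -2.8, -0.2], "dr": [0.0, 0.0, 0.0]}, {"xyz": [-2.2, -2.7, -0.3], "dr": [0.0, 0.0, 0.0]}, {"xyz": [-2.4, -2.5, -0.2], "dr": [0.0, 0.0, 0.0]}]
```

Request:
play_rows(increments=[{"xyz": [-0.6, -3.4, -0.4], "dr": [0, 0, 0]}, {"xyz": [-0.8, -3.4, -0.4], "dr": [0, 0, 0]}, {"xyz": [-1.2, -3.3, -0.3], "dr": [0, 0, 0]}, {"xyz": [-1.4, -3.2, -0.2], "dr": [0, 0, 0]}, {"xyz": [-1.7, -3.1, -0.2], "dr": [0, 0, 0]}, {"xyz": [-2.0, -2.8, -0.2], "dr": [0, 0, 0]}, {"xyz": [-2.2, -2.7, -0.3], "dr": [0, 0, 0]}, {"xyz": [-2.4, -2.5, -0.2], "dr": [0, 0, 0]}], newtons=14, fingers=0.1)

```text
time: 7.55
eef_pos: [0.5821, 0.3054, 0.202]
ee_rot: [-0.002, -0.444, 0.896, 0.0]
force: [-5.1, 2.8, 2.1]
opening: 0.0163
finger_force: 14.0
```

```bash
cat >> h.py <<'E'
def st(phi):
    rt(phi);p=now()[0]-[.5749,.3448,0];print("phi meas",(np.degrees(np.arctan2(p[1],p[0]))%360).round(1),"r",np.hypot(p[0],p[1]).round(4))
E
python3 - <<'E'
from h import *
st(279.5)
circ(279.5,339.5,8)
E
```

```text
F rad -3.6 tan -4.5 z 2.1 pos [0.5821 0.3054 0.202 ] t 7.55 open 0.0163
phi meas 280.4 r 0.0401
[{"xyz": [-4.0, -3.3, -0.3], "dr": [0.0, 0.0, 0.0]}, {"xyz": [-4.5, -2.8, -0.4], "dr": [0.0, 0.0, 0.0]}, {"xyz": [-4.7, -2.2, -0.3], "dr": [0.0, 0.0, 0.0]}, {"xyz": [-5.0, -1.5, -0.3], "dr": [0.0, 0.0, 0.0]}, {"xyz": [-5.2, -0.9, -0.4], "dr": [0.0, 0.0, 0.0]}, {"xyz": [-5.2, -0.2, -0.3], "dr": [0.0, 0.0, 0.0]}, {"xyz": [-5.2, 0.5, -0.3], "dr": [0.0, 0.0, 0.0]}, {"xyz": [-5.1, 1.2, -0.4], "dr": [0.0, 0.0, 0.0]}]
```

Request:
play_rows(increments=[{"xyz": [-4.1, -3.2, -0.4], "dr": [0, 0, 0]}, {"xyz": [-4.6, -2.7, -0.4], "dr": [0, 0, 0]}, {"xyz": [-4.8, -2.1, -0.3], "dr": [0, 0, 0]}, {"xyz": [-5.1, -1.4, -0.4], "dr": [0, 0, 0]}, {"xyz": [-5.3, -0.8, -0.4], "dr": [0, 0, 0]}, {"xyz": [-5.3, -0.1, -0.3], "dr": [0, 0, 0]}, {"xyz": [-5.2, 0.5, -0.3], "dr": [0, 0, 0]}, {"xyz": [-5.1, 1.2, -0.4], "dr": [0, 0, 0]}])

```text
time: 8.22
eef_pos: [0.613, 0.3293, 0.2045]
ee_rot: [-0.003, -0.443, 0.896, -0.001]
force: [-6.7, -2.4, 3.3]
opening: 0.0164
finger_force: 14.0
```

```bash
python3 - <<'E'
from h import *
st(339.5)
circ(339.5,399.5,8);circ(399.5,459.5,8)
E
```

```text
F rad -5.5 tan -4.6 z 3.3 pos [0.613  0.3293 0.2045] t 8.22 open 0.0164
phi meas 337.8 r 0.0412
[{"xyz": [-4.9, 1.8, -0.3], "dr": [0.0, 0.0, 0.0]}, {"xyz": [-4.6, 2.5, -0.4], "dr": [0.0, 0.0, 0.0]}, {"xyz": [-4.3, 3.0, -0.3], "dr": [0.0, 0.0, 0.0]}, {"xyz": [-3.8, 3.6, -0.3], "dr": [0.0, 0.0, 0.0]}, {"xyz": [-3.3, 4.0, -0.4], "dr": [0.0, 0.0, 0.0]}, {"xyz": [-2.8, 4.4, -0.3], "dr": [0.0, 0.0, 0.0]}, {"xyz": [-2.2, 4.8, -0.3], "dr": [0.0, 0.0, 0.0]}, {"xyz": [-1.5, 5.0, -0.4], "dr": [0.0, 0.0, 0.0]}]
[{"xyz": [-0.9, 5.2, -0.3], "dr": [0.0, 0.0, 0.0]}, {"xyz": [-0.2, 5.2, -0.4], "dr": [0.0, 0.0, 0.0]}, {"xyz": [0.5, 5.2, -0.3], "dr": [0.0, 0.0, 0.0]}, {"xyz": [1.2, 5.1, -0.3], "dr": [0.0, 0.0, 0.0]}, {"xyz": [1.8, 4.9, -0.4], "dr": [0.0, 0.0, 0.0]}, {"xyz": [2.5, 4.6, -0.3], "dr": [0.0, 0.0, 0.0]}, {"xyz": [3.0, 4.3, -0.3], "dr": [0.0, 0.0, 0.0]}, {"xyz": [3.6, 3.8, -0.4], "dr": [0.0, 0.0, 0.0]}]
```

Request:
play_rows(increments=[{"xyz": [-4.8, 2.1, -0.4], "dr": [0, 0, 0]}, {"xyz": [-4.5, 2.8, -0.5], "dr": [0, 0, 0]}, {"xyz": [-4.2, 3.3, -0.4], "dr": [0, 0, 0]}, {"xyz": [-3.8, 3.8, -0.3], "dr": [0, 0, 0]}, {"xyz": [-3.3, 4.1, -0.4], "dr": [0, 0, 0]}, {"xyz": [-2.8, 4.4, -0.3], "dr": [0, 0, 0]}, {"xyz": [-2.2, 4.8, -0.3], "dr": [0, 0, 0]}, {"xyz": [-1.5, 5.0, -0.4], "dr": [0, 0, 0]}])

```text
time: 8.88
eef_pos: [0.6063, 0.3712, 0.2077]
ee_rot: [-0.001, -0.443, 0.896, -0.0]
force: [2.7, -4.8, -5.7]
opening: 0.0167
finger_force: 14.0
```

```bash
python3 - <<'E'
from h import *
st(399.5)
P=np.array([[.5466,.373],[.5377,.3588],[.5373,.3311],[.5542,.3114],[.5821,.3054],[.613,.3293],now()[0][:2]])
from scipy.optimize import least_squares
r=least_squares(lambda q:np.hypot(*(P-q[:2]).T)-q[2],[.575,.345,.04]);print(r.x,r.fun*1000)
E
```

```text
F rad -1.0 tan -5.4 z -5.7 pos [0.6063 0.3712 0.2077] t 8.88 open 0.0167
phi meas 40.1 r 0.041
[0.57563718 0.34514457 0.04035404] [-0.11621386 -0.03406828  0.47473551 -0.37594214 -0.08744511  0.22958739
 -0.09065351]
```

```bash
python3 - <<'E'
from h import *
circ(399.5,449.5,8,(0,0,-.5));circ(449.5,499.5,8);circ(499.5,549.5,8)
E
```

```text
[{"xyz": [-0.8, 4.3, -0.2], "dr": [0.0, 0.0, 0.0]}, {"xyz": [-0.3, 4.3, -0.2], "dr": [0.0, 0.0, 0.0]}, {"xyz": [0.2, 4.4, -0.2], "dr": [0.0, 0.0, 0.0]}, {"xyz": [0.7, 4.3, -0.3], "dr": [0.0, 0.0, 0.0]}, {"xyz": [1.1, 4.2, -0.2], "dr": [0.0, 0.0, 0.0]}, {"xyz": [1.5, 4.1, -0.2], "dr": [0.0, 0.0, 0.0]}, {"xyz": [2.0, 3.9, -0.2], "dr": [0.0, 0.0, 0.0]}, {"xyz": [2.5, 3.6, -0.2], "dr": [0.0, 0.0, 0.0]}]
[{"xyz": [2.8, 3.3, -0.3], "dr": [0.0, 0.0, 0.0]}, {"xyz": [3.1, 3.1, -0.3], "dr": [0.0, 0.0, 0.0]}, {"xyz": [3.5, 2.6, -0.2], "dr": [0.0, 0.0, 0.0]}, {"xyz": [3.7, 2.3, -0.3], "dr": [0.0, 0.0, 0.0]}, {"xyz": [4.0, 1.9, -0.3], "dr": [0.0, 0.0, 0.0]}, {"xyz": [4.1, 1.4, -0.3], "dr": [0.0, 0.0, 0.0]}, {"xyz": [4.2, 0.9, -0.2], "dr": [0.0, 0.0, 0.0]}, {"xyz": [4.4, 0.5, -0.3], "dr": [0.0, 0.0, 0.0]}]
[{"xyz": [4.4, 0.0, -0.3], "dr": [0.0, 0.0, 0.0]}, {"xyz": [4.3, -0.4, -0.3], "dr": [0.0, 0.0, 0.0]}, {"xyz": [4.3, -1.0, -0.2], "dr": [0.0, 0.0, 0.0]}, {"xyz": [4.1, -1.4, -0.3], "dr": [0.0, 0.0, 0.0]}, {"xyz": [4.0, -1.8, -0.3], "dr": [0.0, 0.0, 0.0]}, {"xyz": [3.7, -2.3, -0.3], "dr": [0.0, 0.0, 0.0]}, {"xyz": [3.5, -2.6, -0.2], "dr": [0.0, 0.0, 0.0]}, {"xyz": [3.1, -3.0, -0.3], "dr": [0.0, 0.0, 0.0]}]
```

Request:
play_rows(increments=[{"xyz": [-0.8, 4.3, 0], "dr": [0, 0, 0]}, {"xyz": [-0.3, 4.3, -0.1], "dr": [0, 0, 0]}, {"xyz": [0.2, 4.4, -0.2], "dr": [0, 0, 0]}, {"xyz": [0.7, 4.3, -0.2], "dr": [0, 0, 0]}, {"xyz": [1.1, 4.2, -0.3], "dr": [0, 0, 0]}, {"xyz": [1.5, 4.1, -0.3], "dr": [0, 0, 0]}, {"xyz": [2.0, 3.9, -0.3], "dr": [0, 0, 0]}, {"xyz": [2.5, 3.6, -0.3], "dr": [0, 0, 0]}])

```text
time: 9.55
eef_pos: [0.5756, 0.3859, 0.2099]
ee_rot: [-0.0, -0.444, 0.896, -0.0]
force: [3.7, -4.8, -7.9]
opening: 0.0163
finger_force: 14.0
```

```bash
python3 - <<'E'
from h import *
st(449.5)
E
```

```text
F rad -4.7 tan -3.7 z -7.9 pos [0.5756 0.3859 0.2099] t 9.55 open 0.0163
phi meas 89.0 r 0.0412
```

Request:
play_rows(increments=[{"xyz": [3.0, 3.1, 0.1], "dr": [0, 0, 0]}, {"xyz": [3.3, 2.9, 0], "dr": [0, 0, 0]}, {"xyz": [3.7, 2.5, -0.1], "dr": [0, 0, 0]}, {"xyz": [3.8, 2.3, -0.2], "dr": [0, 0, 0]}, {"xyz": [4.0, 1.9, -0.2], "dr": [0, 0, 0]}, {"xyz": [4.1, 1.4, -0.3], "dr": [0, 0, 0]}, {"xyz": [4.2, 0.9, -0.3], "dr": [0, 0, 0]}, {"xyz": [4.4, 0.5, -0.3], "dr": [0, 0, 0]}])

```text
time: 10.22
eef_pos: [0.5455, 0.3726, 0.2119]
ee_rot: [0.002, -0.444, 0.896, 0.001]
force: [5.7, -0.6, -8.2]
opening: 0.0167
finger_force: 14.0
```

```bash
python3 - <<'E'
from h import *
st(499.5)
E
```

```text
F rad -4.8 tan -3.2 z -8.2 pos [0.5455 0.3726 0.2119] t 10.22 open 0.0167
phi meas 136.5 r 0.0405
```

Request:
play_rows(increments=[{"xyz": [4.4, -0.3, 0.2], "dr": [0, 0, 0]}, {"xyz": [4.3, -0.7, 0.1], "dr": [0, 0, 0]}, {"xyz": [4.3, -1.2, 0], "dr": [0, 0, 0]}, {"xyz": [4.1, -1.5, -0.2], "dr": [0, 0, 0]}, {"xyz": [4.0, -1.9, -0.2], "dr": [0, 0, 0]}, {"xyz": [3.7, -2.3, -0.3], "dr": [0, 0, 0]}, {"xyz": [3.5, -2.6, -0.3], "dr": [0, 0, 0]}, {"xyz": [3.1, -3.0, -0.3], "dr": [0, 0, 0]}])

```text
time: 10.88
eef_pos: [0.536, 0.3402, 0.214]
ee_rot: [0.001, -0.444, 0.896, 0.001]
force: [-1.1, 4.2, 6.1]
opening: 0.0165
finger_force: 14.0
```

```bash
python3 - <<'E'
from h import *
st(549.5);circ(549.5,561.5,4)
E
```

```text
F rad 0.4 tan -4.3 z 6.1 pos [0.536  0.3402 0.214 ] t 10.88 open 0.0165
phi meas 186.7 r 0.0392
[{"xyz": [1.4, -1.6, -0.1], "dr": [0.0, 0.0, 0.0]}, {"xyz": [1.3, -1.6, -0.2], "dr": [0.0, 0.0, 0.0]}, {"xyz": [1.2, -1.7, -0.1], "dr": [0.0, 0.0, 0.0]}, {"xyz": [1.2, -1.8, -0.1], "dr": [0.0, 0.0, 0.0]}]
```

Request:
play_rows(increments=[{"xyz": [1.4, -1.6, -0.3], "dr": [0, 0, 0]}, {"xyz": [1.3, -1.6, -0.3], "dr": [0, 0, 0]}, {"xyz": [1.2, -1.7, -0.2], "dr": [0, 0, 0]}, {"xyz": [1.2, -1.8, -0.2], "dr": [0, 0, 0]}, {"xyz": [0, 0, 0], "dr": [0, 0, 0]}, {"xyz": [0, 0, 0], "dr": [0, 0, 0]}])

```text
time: 11.38
eef_pos: [0.5384, 0.3308, 0.2146]
ee_rot: [0.0, -0.444, 0.896, 0.001]
force: [-2.1, 2.6, 6.4]
opening: 0.0163
finger_force: 14.0
```

```bash
sed -i 's/\[.5749,.3448,0\]/[.5756,.3451,0]/' h.py; python3 - <<'E'
from h import *
st(561.5)
for a in range(12):
    print(561.5+10*a);circ(561.5+10*a,571.5+10*a,3)
E
```

```text
F rad 1.0 tan -3.2 z 6.4 pos [0.5384 0.3308 0.2146] t 11.38 open 0.0163
phi meas 201.0 r 0.0399
561.5
[{"xyz": [1.2, -2.0, -0.1], "dr": [0.0, 0.0, 0.0]}, {"xyz": [1.0, -2.1, -0.2], "dr": [0.0, 0.0, 0.0]}, {"xyz": [0.9, -2.2, -0.1], "dr": [0.0, 0.0, 0.0]}]
571.5
[{"xyz": [0.8, -2.2, -0.1], "dr": [0.0, 0.0, 0.0]}, {"xyz": [0.6, -2.2, -0.2], "dr": [0.0, 0.0, 0.0]}, {"xyz": [0.6, -2.3, -0.1], "dr": [0.0, 0.0, 0.0]}]
581.5
[{"xyz": [0.4, -2.3, -0.1], "dr": [0.0, 0.0, 0.0]}, {"xyz": [0.2, -2.3, -0.2], "dr": [0.0, 0.0, 0.0]}, {"xyz": [0.2, -2.3, -0.1], "dr": [0.0, 0.0, 0.0]}]
591.5
[{"xyz": [-0.0, -2.3, -0.1], "dr": [0.0, 0.0, 0.0]}, {"xyz": [-0.2, -2.3, -0.2], "dr": [0.0, 0.0, 0.0]}, {"xyz": [-0.2, -2.4, -0.1], "dr": [0.0, 0.0, 0.0]}]
601.5
[{"xyz": [-0.4, -2.3, -0.1], "dr": [0.0, 0.0, 0.0]}, {"xyz": [-0.6, -2.2, -0.2], "dr": [0.0, 0.0, 0.0]}, {"xyz": [-0.7, -2.3, -0.1], "dr": [0.0, 0.0, 0.0]}]
611.5
[{"xyz": [-0.8, -2.2, -0.1], "dr": [0.0, 0.0, 0.0]}, {"xyz": [-0.9, -2.1, -0.2], "dr": [0.0, 0.0, 0.0]}, {"xyz": [-1.1, -2.1, -0.1], "dr": [0.0, 0.0, 0.0]}]
621.5
[{"xyz": [-1.2, -2.0, -0.1], 
[... 242 characters left out ...]
yz": [-1.7, -1.5, -0.1], "dr": [0.0, 0.0, 0.0]}]
641.5
[{"xyz": [-1.8, -1.5, -0.1], "dr": [0.0, 0.0, 0.0]}, {"xyz": [-1.9, -1.4, -0.2], "dr": [0.0, 0.0, 0.0]}, {"xyz": [-1.9, -1.2, -0.1], "dr": [0.0, 0.0, 0.0]}]
651.5
[{"xyz": [-2.0, -1.2, -0.1], "dr": [0.0, 0.0, 0.0]}, {"xyz": [-2.1, -1.0, -0.2], "dr": [0.0, 0.0, 0.0]}, {"xyz": [-2.2, -0.9, -0.1], "dr": [0.0, 0.0, 0.0]}]
661.5
[{"xyz": [-2.2, -0.8, -0.1], "dr": [0.0, 0.0, 0.0]}, {"xyz": [-2.2, -0.6, -0.2], "dr": [0.0, 0.0, 0.0]}, {"xyz": [-2.3, -0.6, -0.1], "dr": [0.0, 0.0, 0.0]}]
671.5
[{"xyz": [-2.3, -0.4, -0.1], "dr": [0.0, 0.0, 0.0]}, {"xyz": [-2.3, -0.2, -0.2], "dr": [0.0, 0.0, 0.0]}, {"xyz": [-2.3, -0.2, -0.1], "dr": [0.0, 0.0, 0.0]}]
```

Request:
play_rows(increments=[{"xyz": [1.2, -2.0, -0.4], "dr": [0, 0, 0]}, {"xyz": [1.0, -2.1, -0.4], "dr": [0, 0, 0]}, {"xyz": [0.9, -2.2, -0.3], "dr": [0, 0, 0]}, {"xyz": [0, 0, 0], "dr": [0, 0, 0]}, {"xyz": [0, 0, 0], "dr": [0, 0, 0]}])

```text
time: 11.8
eef_pos: [0.542, 0.3236, 0.2151]
ee_rot: [-0.0, -0.443, 0.896, 0.0]
force: [-1.5, 3.1, 5.8]
opening: 0.0164
finger_force: 14.0
```

Request:
play_rows(increments=[{"xyz": [0.8, -2.2, -0.4], "dr": [0, 0, 0]}, {"xyz": [0.6, -2.2, -0.4], "dr": [0, 0, 0]}, {"xyz": [0.6, -2.3, -0.3], "dr": [0, 0, 0]}, {"xyz": [0, 0, 0], "dr": [0, 0, 0]}, {"xyz": [0, 0, 0], "dr": [0, 0, 0]}])

```text
time: 12.22
eef_pos: [0.5464, 0.3177, 0.2156]
ee_rot: [-0.0, -0.443, 0.896, -0.0]
force: [0.1, 3.6, 2.3]
opening: 0.0163
finger_force: 14.0
```

Request:
play_rows(increments=[{"xyz": [0.4, -2.3, -0.2], "dr": [0, 0, 0]}, {"xyz": [0.2, -2.3, -0.2], "dr": [0, 0, 0]}, {"xyz": [0.2, -2.3, -0.2], "dr": [0, 0, 0]}, {"xyz": [0, 0, 0], "dr": [0, 0, 0]}, {"xyz": [0, 0, 0], "dr": [0, 0, 0]}])

```text
time: 12.63
eef_pos: [0.5512, 0.3132, 0.2161]
ee_rot: [-0.0, -0.444, 0.896, 0.0]
force: [0.8, 4.5, -0.6]
opening: 0.0163
finger_force: 14.0
```

Request:
play_rows(increments=[{"xyz": [-0.4, -2.3, -0.1], "dr": [0, 0, 0]}, {"xyz": [-0.6, -2.3, -0.2], "dr": [0, 0, 0]}, {"xyz": [-0.5, -2.4, -0.1], "dr": [0, 0, 0]}, {"xyz": [0, 0, 0], "dr": [0, 0, 0]}, {"xyz": [0, 0, 0], "dr": [0, 0, 0]}])

```text
time: 13.05
eef_pos: [0.5577, 0.3096, 0.2165]
ee_rot: [-0.001, -0.443, 0.896, -0.0]
force: [-2.1, 0.7, 0.1]
opening: 0.0165
finger_force: 14.0
```

Request:
play_rows(increments=[{"xyz": [-0.4, -2.3, -0.1], "dr": [0, 0, 0]}, {"xyz": [-0.6, -2.2, -0.2], "dr": [0, 0, 0]}, {"xyz": [-0.7, -2.3, -0.1], "dr": [0, 0, 0]}, {"xyz": [0, 0, 0], "dr": [0, 0, 0]}, {"xyz": [0, 0, 0], "dr": [0, 0, 0]}])

```text
time: 13.47
eef_pos: [0.5643, 0.3071, 0.217]
ee_rot: [-0.0, -0.443, 0.896, -0.0]
force: [-3.6, 0.3, -0.3]
opening: 0.0165
finger_force: 14.0
```

Request:
play_rows(increments=[{"xyz": [-0.8, -2.2, -0.1], "dr": [0, 0, 0]}, {"xyz": [-0.9, -2.1, -0.2], "dr": [0, 0, 0]}, {"xyz": [-1.1, -2.1, -0.1], "dr": [0, 0, 0]}, {"xyz": [0, 0, 0], "dr": [0, 0, 0]}, {"xyz": [0, 0, 0], "dr": [0, 0, 0]}])

```text
time: 13.88
eef_pos: [0.5712, 0.3057, 0.2175]
ee_rot: [0.0, -0.444, 0.896, -0.0]
force: [-2.9, 1.4, -0.9]
opening: 0.0165
finger_force: 14.0
```

Request:
play_rows(increments=[{"xyz": [-1.2, -2.0, -0.1], "dr": [0, 0, 0]}, {"xyz": [-1.3, -1.9, -0.2], "dr": [0, 0, 0]}, {"xyz": [-1.4, -1.9, -0.1], "dr": [0, 0, 0]}, {"xyz": [0, 0, 0], "dr": [0, 0, 0]}, {"xyz": [0, 0, 0], "dr": [0, 0, 0]}])

```text
time: 14.3
eef_pos: [0.5775, 0.3055, 0.2179]
ee_rot: [-0.001, -0.444, 0.896, 0.0]
force: [-4.8, -1.7, 1.0]
opening: 0.0163
finger_force: 14.0
```

Request:
play_rows(increments=[{"xyz": [-1.0, -1.2, -0.1], "dr": [0, 0, 0]}, {"xyz": [-1.0, -1.1, -0.1], "dr": [0, 0, 0]}, {"xyz": [0, 0, 0], "dr": [0, 0, 0]}, {"xyz": [0, 0, 0], "dr": [0, 0, 0]}, {"xyz": [0, 0, 0], "dr": [0, 0, 0]}])

```text
time: 14.72
eef_pos: [0.5793, 0.3056, 0.2179]
ee_rot: [-0.002, -0.444, 0.896, 0.0]
force: [-8.7, -1.3, 2.3]
opening: 0.0163
finger_force: 14.0
```

Request:
play_rows(increments=[{"xyz": [0.6, 0.8, 0], "dr": [0, 0, 0]}, {"xyz": [0.6, 0.8, 0], "dr": [0, 0, 0]}, {"xyz": [0, 0, 0], "dr": [0, 0, 0]}, {"xyz": [0, 0, 0], "dr": [0, 0, 0]}])

```text
time: 15.05
eef_pos: [0.5786, 0.3056, 0.218]
ee_rot: [-0.001, -0.444, 0.896, 0.0]
force: [-4.7, -0.6, -0.9]
opening: 0.0162
finger_force: 14.0
```

Request:
play_rows(increments=[{"xyz": [0.5, 0.6, 0], "dr": [0, 0, 0]}, {"xyz": [0.5, 0.6, 0], "dr": [0, 0, 0]}, {"xyz": [0, 0, 0], "dr": [0, 0, 0]}, {"xyz": [0, 0, 0], "dr": [0, 0, 0]}])

```text
time: 15.38
eef_pos: [0.5776, 0.3055, 0.218]
ee_rot: [0.0, -0.444, 0.896, 0.0]
force: [-1.3, -0.4, -4.4]
opening: 0.0167
finger_force: 14.0
```

Request:
play_rows(increments=[{"xyz": [0, 0, 0], "dr": [0, 0, 0]}, {"xyz": [0, 0, 0], "dr": [0, 0, 0]}, {"xyz": [0, 0, 0], "dr": [0, 0, 0]}, {"xyz": [0, 0, 0], "dr": [0, 0, 0]}, {"xyz": [0, 0, 0], "dr": [0, 0, 0]}, {"xyz": [0, 0, 0], "dr": [0, 0, 0]}], fingers=0.5)

```text
time: 15.88
eef_pos: [0.5774, 0.3059, 0.2184]
ee_rot: [0.0, -0.444, 0.896, 0.0]
force: [-0.2, -0.4, 0.1]
opening: 0.0438
finger_force: 0.0
```

Request:
play_rows(increments=[{"xyz": [0, 0, -8], "dr": [0, 0, 0]}, {"xyz": [0, 0, -16], "dr": [0, 0, 0]}, {"xyz": [0, 0, -20], "dr": [0, 0, 0]}, {"xyz": [0, 0, -20], "dr": [0, 0, 0]}, {"xyz": [0, 0, -15], "dr": [0, 0, 0]}, {"xyz": [0, 0, 0], "dr": [0, 0, 0]}])

```text
time: 16.38
eef_pos: [0.5789, 0.3069, 0.3015]
ee_rot: [0.003, -0.444, 0.896, 0.0]
force: [0.6, 0.9, 0.7]
opening: 0.044
finger_force: 0.0
```

```bash
python3 - <<'E'
from h import *
p,R=now();D=down();P1=np.array([.505,.252,.28]);print(p,arm.state()["force"])
rows(p,R,blend(p,R,P1,D,4))
d=get_image("top");cv2.imwrite("pics/t3.png",cv2.resize(d["color"][175:265,125:225],None,fx=5,fy=5,interpolation=cv2.INTER_CUBIC))
E
```

```text
[0.57886732 0.30685223 0.3015221 ] [0.5780383  0.90038783 0.69556585]
[{"xyz": [22.1, 6.4, 5.2], "dr": [-0.0, 0.1, -0.0]}, {"xyz": [22.2, 6.4, 5.3], "dr": [-0.1, 0.1, -0.1]}, {"xyz": [22.1, 6.4, 5.3], "dr": [0.0, 0.1, 0.0]}, {"xyz": [22.1, 6.4, 5.4], "dr": [-0.0, 0.1, -0.0]}]
```

Request:
play_rows(increments=[{"xyz": [22.1, 6.4, 0], "dr": [0, 0.1, 0]}, {"xyz": [22.1, 6.4, 0], "dr": [0, 0.1, 0]}, {"xyz": [22.1, 6.4, 5], "dr": [0, 0.1, 0]}, {"xyz": [22.1, 6.4, 30], "dr": [0, 0, 0]}, {"xyz": [0, 0, 40], "dr": [0, 0, 0]}, {"xyz": [0, 0, 40], "dr": [0, 0, 0]}, {"xyz": [0, 0, 0], "dr": [0, 0, 0]}, {"xyz": [0, 0, 0], "dr": [0, 0, 0]}])

```text
time: 17.1
eef_pos: [0.5012, 0.2497, 0.1807]
ee_rot: [-0.005, -0.444, 0.896, -0.001]
force: [-0.2, -0.4, 1.4]
opening: 0.0444
finger_force: 0.0
```

```bash
python3 - <<'E'
from h import *
p,R=now();print(p,arm.state()["force"],arm.state()["q"].round(2))
d=get_image("wrist")
hsv=cv2.cvtColor(d["color"],cv2.COLOR_BGR2HSV)
mk=cv2.inRange(hsv,(105,150,60),(125,255,255));k,l,st,ce=cv2.connectedComponentsWithStats(mk)
for i in range(1,k):
    if st[i,4]>15:print(st[i],ce[i].round(1))
def ext(x,y,zt,r=.0095):
    a=np.linspace(0,6.28,40);pts=np.array([fproj(d,[x+r*np.cos(t),y+r*np.sin(t),zt]) for t in a]);return pts.min(0).round(1),pts.max(0).round(1)
for h in((.512,.2612),(.5100,.2580),(.514,.264)):print(h,ext(*h,.076),ext(*h,.04))
D=down();P2=np.array([.512,.2612,.12]);rows(p,R,blend(p,R,P2,D,2))
E
```

```text
[0.50124697 0.24968929 0.18072839] [-0.24959682 -0.44824419  1.406772  ] [-0.38  0.47 -0.22  1.81  0.13  0.88  1.84]
[241 189  16  23 302] [248.5 200.6]
[ 67 226   9  10  45] [ 71.3 230.4]
(0.512, 0.2612) (array([237., 196.]), array([257.9, 215.5])) (array([238.3, 184.1]), array([256.9, 201.7]))
(0.51, 0.258) (array([236.6, 192. ]), array([257.6, 211.7])) (array([237.9, 180.6]), array([256.6, 198.3]))
(0.514, 0.264) (array([237.2, 199.6]), array([258. , 218.9])) (array([238.5, 187.4]), array([257. , 204.8]))
[{"xyz": [-8.1, -0.9, 30.3], "dr": [0.1, -0.3, -0.1]}, {"xyz": [-8.0, -0.8, 30.3], "dr": [0.1, -0.3, -0.0]}]
```

Request:
play_rows(increments=[{"xyz": [-7, -0.4, 35], "dr": [0.1, -0.3, 0]}, {"xyz": [-7, -0.4, 35], "dr": [0.1, -0.3, 0]}, {"xyz": [0, 0, 25], "dr": [0, 0, 0]}, {"xyz": [0, 0, 20], "dr": [0, 0, 0]}, {"xyz": [0, 0, 14], "dr": [0, 0, 0]}, {"xyz": [0, 0, 5], "dr": [0, 0, 0]}, {"xyz": [0, 0, 0], "dr": [0, 0, 0]}, {"xyz": [0, 0, 0], "dr": [0, 0, 0]}])

```text
time: 17.82
eef_pos: [0.5138, 0.2621, 0.0502]
ee_rot: [0.004, -0.444, 0.896, -0.0]
force: [-0.5, 0.3, 0.6]
opening: 0.0438
finger_force: 0.0
```

Request:
play_rows(increments=[{"xyz": [0, 0, 0], "dr": [0, 0, 0]}, {"xyz": [0, 0, 0], "dr": [0, 0, 0]}, {"xyz": [0, 0, 0], "dr": [0, 0, 0]}, {"xyz": [0, 0, 0], "dr": [0, 0, 0]}, {"xyz": [0, 0, 0], "dr": [0, 0, 0]}, {"xyz": [0, 0, 0], "dr": [0, 0, 0]}], fingers=0.1, newtons=6)

```text
time: 18.32
eef_pos: [0.5121, 0.2618, 0.0489]
ee_rot: [0.003, -0.444, 0.896, 0.0]
force: [-2.5, 0.5, 5.4]
opening: 0.0181
finger_force: 5.9
```

Request:
play_rows(increments=[{"xyz": [0, 0, -0.6], "dr": [0, 0, 0]}, {"xyz": [0.5, 0, 0], "dr": [0, 0, 0]}, {"xyz": [1, 0, 0], "dr": [0, 0, 0]}, {"xyz": [1.5, 0, 0], "dr": [0, 0, 0]}, {"xyz": [2, 0, 0], "dr": [0, 0, 0]}, {"xyz": [2, 0, 0], "dr": [0, 0, 0]}, {"xyz": [2, 0, 0], "dr": [0, 0, 0]}, {"xyz": [1, 0, 0], "dr": [0, 0, 0]}], newtons=15, fingers=0.1)

```text
time: 18.98
eef_pos: [0.5058, 0.2534, 0.049]
ee_rot: [0.003, -0.444, 0.896, 0.0]
force: [-1.4, 4.9, 1.1]
opening: 0.0175
finger_force: 14.9
```

```bash
cat >> h.py <<'E'
def pf():
    s=arm.state();x,y,z=now()[1].as_matrix().T;F=s["force"];p=now()[0]-[.5756,.3451,0];D=down().as_matrix()
    print("F tool x %.1f y %.1f up %.1f"%(F@x,F@y,F[2]),"front",p@D[:,0],"lat",p@D[:,1])
E
python3 - <<'E'
from h import *
pf()
E
```

```text
F tool x -3.1 y 4.0 up 1.1 front 0.11523765741805955 lat 0.00020331106915790205
```

Request:
play_rows(increments=[{"xyz": [2, 0.3, 0], "dr": [0, 0, 0]}, {"xyz": [3, 0.3, 0], "dr": [0, 0, 0]}, {"xyz": [4, 0.3, 0], "dr": [0, 0, 0]}, {"xyz": [4, 0.2, 0], "dr": [0, 0, 0]}, {"xyz": [4, 0, 0], "dr": [0, 0, 0]}, {"xyz": [4, 0, 0], "dr": [0, 0, 0]}, {"xyz": [4, 0, 0], "dr": [0, 0, 0]}, {"xyz": [3, 0, 0], "dr": [0, 0, 0]}])

```text
time: 19.65
eef_pos: [0.4884, 0.2309, 0.049]
ee_rot: [0.003, -0.444, 0.896, -0.0]
force: [1.3, 4.0, 3.0]
opening: 0.0177
finger_force: 14.8
```

```bash
python3 - <<'E'
from h import *
pf()
E
```

```text
F tool x -4.0 y 1.4 up 3.0 front 0.14363438376709786 lat 0.0004204416539575082
```

Request:
play_rows(increments=[{"xyz": [4, 0.1, 0], "dr": [0, 0, 0]}, {"xyz": [4, 0.1, 0], "dr": [0, 0, 0]}, {"xyz": [4, 0, 0], "dr": [0, 0, 0]}, {"xyz": [4, 0, 0], "dr": [0, 0, 0]}, {"xyz": [4, 0, 0], "dr": [0, 0, 0]}, {"xyz": [4, 0, 0], "dr": [0, 0, 0]}, {"xyz": [4, 0, 0], "dr": [0, 0, 0]}, {"xyz": [3, 0, 0], "dr": [0, 0, 0]}])

```text
time: 20.32
eef_pos: [0.4697, 0.2065, 0.0489]
ee_rot: [0.003, -0.444, 0.896, -0.0]
force: [2.8, 1.0, 5.7]
opening: 0.0178
finger_force: 14.9
```

Request:
play_rows(increments=[{"xyz": [3, 0, 0], "dr": [0, 0, 0]}, {"xyz": [3, 0, 0], "dr": [0, 0, 0]}, {"xyz": [3, 0, 0], "dr": [0, 0, 0]}, {"xyz": [3, 0, 0], "dr": [0, 0, 0]}, {"xyz": [3, 0, 0], "dr": [0, 0, 0]}, {"xyz": [2, 0, 0], "dr": [0, 0, 0]}])

```text
time: 20.82
eef_pos: [0.4595, 0.1931, 0.0488]
ee_rot: [0.003, -0.444, 0.896, -0.0]
force: [3.5, 1.7, 6.2]
opening: 0.0175
finger_force: 14.9
```

```bash
python3 - <<'E'
from h import *
pf()
E
```

```text
F tool x -3.5 y -1.8 up 6.2 front 0.19130502789021706 lat 0.0006019882211390938
```

Request:
play_rows(increments=[{"xyz": [2, 0, -0.3], "dr": [0, 0, 0]}, {"xyz": [2, 0, -0.3], "dr": [0, 0, 0]}, {"xyz": [2, 0, 0], "dr": [0, 0, 0]}, {"xyz": [1, 0, 0], "dr": [0, 0, 0]}, {"xyz": [0, 0, 0], "dr": [0, 0, 0]}, {"xyz": [0, 0, 0], "dr": [0, 0, 0]}])

```text
time: 21.32
eef_pos: [0.4548, 0.1871, 0.049]
ee_rot: [0.003, -0.443, 0.896, -0.001]
force: [4.5, -1.6, 2.5]
opening: 0.0175
finger_force: 14.9
```

```bash
python3 - <<'E'
from h import *
pf()
E
```

```text
F tool x -1.5 y -4.6 up 2.5 front 0.19887673008793336 lat 0.00070393012431453
```

Travel about 94 mm; y correction and a last nudge to the end stop.

Request:
play_rows(increments=[{"xyz": [1, -0.4, 0], "dr": [0, 0, 0]}, {"xyz": [1, -0.4, 0], "dr": [0, 0, 0]}, {"xyz": [0, 0, 0], "dr": [0, 0, 0]}, {"xyz": [0, 0, 0], "dr": [0, 0, 0]}])

```text
time: 21.65
eef_pos: [0.4542, 0.1863, 0.049]
ee_rot: [0.003, -0.444, 0.896, 0.0]
force: [4.5, 1.2, -0.4]
opening: 0.0175
finger_force: 14.9
```

```bash
python3 - <<'E'
from h import *
pf()
E
```

```text
F tool x -3.7 y -2.9 up -0.4 front 0.19987157899470306 lat 0.0006927427469124817
```

Request:
play_rows(increments=[{"xyz": [1, -0.3, 0], "dr": [0, 0, 0]}, {"xyz": [1, 0, 0], "dr": [0, 0, 0]}, {"xyz": [0, 0, 0], "dr": [0, 0, 0]}, {"xyz": [0, 0, 0], "dr": [0, 0, 0]}])

```text
time: 21.98
eef_pos: [0.4543, 0.1863, 0.0491]
ee_rot: [0.005, -0.444, 0.896, 0.001]
force: [8.2, 5.2, -4.9]
opening: 0.0175
finger_force: 14.9
```

```bash
python3 - <<'E'
from h import *
pf()
E
```

```text
F tool x -9.1 y -3.3 up -4.9 front 0.1998824433101925 lat 0.0006024474270209967
```

At the end stop. Relax, release, rise, and look.

Request:
play_rows(increments=[{"xyz": [-1, -0.2, 0.3], "dr": [0, 0, 0]}, {"xyz": [-0.8, -0.2, 0], "dr": [0, 0, 0]}, {"xyz": [0, 0, 0], "dr": [0, 0, 0]}, {"xyz": [0, 0, 0], "dr": [0, 0, 0]}])

```text
time: 22.32
eef_pos: [0.4543, 0.1862, 0.0489]
ee_rot: [0.003, -0.444, 0.896, 0.0]
force: [1.2, 3.4, 3.3]
opening: 0.018
finger_force: 14.9
```

Request:
play_rows(increments=[{"xyz": [0, 0, 0], "dr": [0, 0, 0]}, {"xyz": [0, 0, 0], "dr": [0, 0, 0]}, {"xyz": [0, 0, 0], "dr": [0, 0, 0]}, {"xyz": [0, 0, 0], "dr": [0, 0, 0]}, {"xyz": [0, 0, 0], "dr": [0, 0, 0]}], fingers=0.5)

```text
time: 22.73
eef_pos: [0.454, 0.1847, 0.0484]
ee_rot: [0.002, -0.444, 0.896, -0.0]
force: [0.7, 0.2, 0.6]
opening: 0.0435
finger_force: 0.0
```

Request:
play_rows(increments=[{"xyz": [0, 0, -8], "dr": [0, 0, 0]}, {"xyz": [0, 0, -16], "dr": [0, 0, 0]}, {"xyz": [0, 0, -25], "dr": [0, 0, 0]}, {"xyz": [0, 0, -35], "dr": [0, 0, 0]}, {"xyz": [0, 0, -35], "dr": [0, 0, 0]}, {"xyz": [0, 0, -30], "dr": [0, 0, 0]}, {"xyz": [0, 0, 0], "dr": [0, 0, 0]}, {"xyz": [0, 0, 0], "dr": [0, 0, 0]}])

```text
time: 23.4
eef_pos: [0.4549, 0.1853, 0.1998]
ee_rot: [0.005, -0.444, 0.896, -0.0]
force: [1.2, 0.7, -0.9]
opening: 0.0442
finger_force: 0.0
```

```bash
python3 - <<'E'
from h import *
pf()
S=get_image("side")["color"];T=get_image("top")["color"];W=get_image("wrist")["color"]
r=lambda i,w,h:cv2.resize(i,(w,h),interpolation=cv2.INTER_CUBIC)
a=r(S[215:375,175:335],400,400);b=r(T[165:275,115:245],400,340)
m=np.zeros((600,800,3),np.uint8);m[:400,:400]=a;m[:340,400:]=b;m[340:600,400:747]=r(W,347,260);cv2.imwrite("pics/f.png",m)
E
```

```text
F tool x -1.3 y -0.5 up -0.9 front 0.20030131448623859 lat -0.00045960787511190314
```

View pics/f.png

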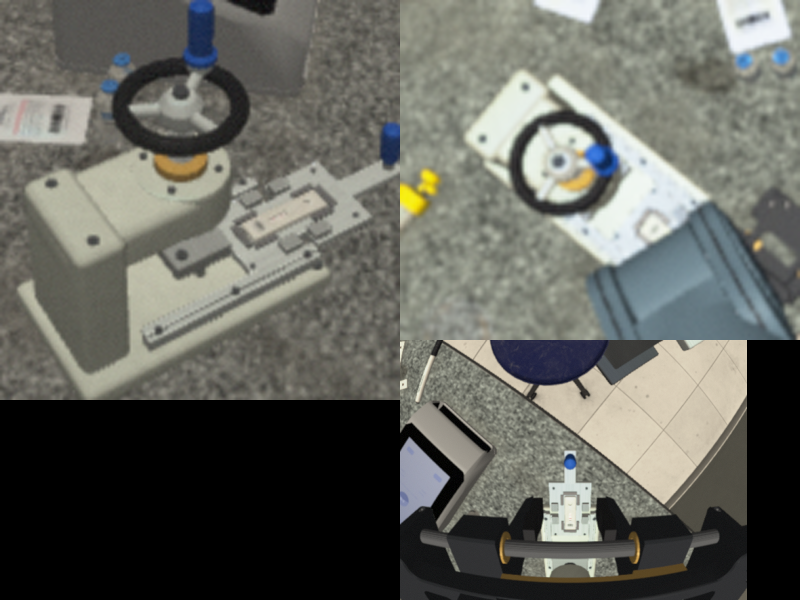

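The last picture shows the slide fully out, the cassette lying in its nest at (285,215), and the die clear above. The press is upright and the gripper is free.

```bash
python3 -c "
from station import arm
print(arm.job_done())"
```

```text
the job is handed in; nothing more can be done
None
```

The job is handed in: I wound the handwheel up about 1.4 turns until I felt the stop and left it there, then drew the slide out to its end stop, with the cassette lying in its nest clear of the die and the press still standing upright.

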